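# Change the failed LED insert of a bulkhead lamp

### The arm

A 7-joint arm with a two-finger parallel gripper is mounted at the origin on a cart in front of the work surface, level with it; the furniture and walls round the work are solid. World frame = base frame: x ahead of the robot, y to its left, z up, the work surface at z = 0. Lengths are in m, angles in rad, forces in N, time in s.
With the tool pointing down it reaches from about 0.4 to 0.75 m from the base axis. Payload 19.5 kg.
Tool frame: the origin (TCP) lies midway between the tips of the shut fingers; the grasp point (between the pads) lies manip.grasp_offset behind it (manip.grasp_offset is the distance from the TCP to the grasp point, in m); z points along the fingers, y is the line along which they close (so a half turn about z gives the same grasp; the last joint's range is limited). The gripper opens to 85 mm and grips with 20 to 120 N. Pads are 22 mm wide; open, the fingers measure 114 mm over their backs; the gripper's body (76 mm by 85 mm) begins 54 mm behind the grasp point. The pads swing forward as they close: fully open they stand 13 mm farther back than shut.
Start: joints at [1.1, 0.707, -0.028, 1.485, 0.022, 0.951, -0.075], TCP at [0.239, -0.523, 0.231] pointing down, gripper open.
Joint ranges: [-2.71, 2.71], [-0.32, 2.16], [-1.57, 1.52], [0, 2.45], [-1.46, 4.6], [0, 2.02], [-2.83, 2.83]. Speed limits (rad/s): [1.89, 1.89, 2.57, 2.57, 3.01, 3.01, 3.01].

### API

Orientations are given as [roll, pitch, yaw] about the fixed x, y, z axes, in that order (R = Rz(yaw) Ry(pitch) Rx(roll)).
In Python, from workcell import manip gives the robot as it stands.
- The arm moves only by the tool shift_gripper, called as a command line: name --pt "numbers of a row" for each row, then --argument value for the rest. Schema: {"type":"object","properties":{"ticks":{"type":"array","items":{"type":"array","items":{"type":"number"},"minItems":5,"maxItems":5},"minItems":1,"maxItems":12},"clamp_n":{"type":"number"},"only":{"type":"string"},"quiet":{"type":"boolean"},"lines":{"type":"string"}},"required":["ticks"],"additionalProperties":false}. ticks is a list of rows, 1 to 12 of them, each of 5 numbers: dx, dy, dz in shares of the most that a row can go, 1 being 62.5 mm, then a turn about the tool's z in units of 0.05 rad, then the finger opening in m; each row shifts and turns the commanded pose from where the row before left it, along the tool's axes as they then stand; what a row does not reach is not made up. A row lasts 1/8 s, in which the tool goes at most 0.0625 m and 0.188 rad, less where a joint would pass 70% of its speed; a pose out of reach is approached as far as the arm can. The fingers move at their own pace and stop on an object; clamp_n is the grip in N (left out, the last holds). Time passes only in rows, so rows that do not move let the fingers close. The tool returns the time, the measured TCP pose, the force, the opening and the grip force at its end. only (a regular expression) keeps the lines of the reply that match it, lines (a string "A,B") keeps lines A to B, and quiet returns only ok. Input that does not fit is refused with a message, and nothing moves.
- manip.get_obs(): the state, without advancing time (a new reading comes with each control period).
- manip.grab_frame(name): name is "scene" or "top"; returns a dict with "image" (400x640x3 uint8, red, green, blue), "mtx" (3x3 intrinsics, pixels), "world_from_camera" (4x4, takes a point from camera to world coordinates). Camera axes: x right, y down, z forward; pixel columns grow to the right and rows downward; lengths in m; the calibration is good to about 2 mm. A picture is of the moment at which its call begins. There is no depth.
- manip.hand_in(): hands the job in; it is judged then, once.
The state is a dict: "clock": time; "joints": joint angles; "qd": joint speeds; "joint_torque": joint torques, N m; "tool_pos": TCP position; "ee_rot": TCP orientation; "ft_force": force on the tool from outside, world axes, zero at the start; "ft_torque": the same for the moment, N m; "finger_gap": finger opening in m; "finger_force": force on a finger pad.
Only numpy, scipy, OpenCV 4.12 (cv2) and the standard library are available. Lean on these libraries where they do the work, as an engineer would, in place of code of your own. Each camera call takes 0.05 s, during which the arm holds its last target. There are 200 camera calls.

### The job

Change the burnt-out LED insert in the open lamp on the bench (its wing nuts are already off): lift the brass guard and the grey gasket off and lay both flat on the blue-green mat, put the burnt dark insert in the blue tray, and seat the white insert from the steel pan fully home in the lamp. Then put the gasket back centred on its seat and the guard back on top with its slotted ears over the two studs; leave the amber insert alone in the pan.

Things in the scene. Friction and masses are not known exactly. Their poses are not given: they have to be found in the camera images.
- lamp_body: dark round lamp body, fixed, 134 mm wide; origin on its axis at the bench. Well 70 mm wide: floor z 18, mouth z 43. Gasket seat: raised bead, radius 48 to 57, top z 50, faces beside it 7 lower. Two pointed studs 7 mm thick at y +70 and -70 (its own y), up to z 78, on lugs 168 over all. Brass gland at +x. A seated insert's underside is at z 18, gasket's at 50, guard's at 58
- guard: brass guard, starts on the gasket on the lamp: ring 106 mm outside, 94 inside, 6 thick; along its y axis two ears (168 over all, 30 wide) with slots 16 wide, open outwards, inner end 62 from the centre; grip bar along y over the middle, 8 wide, 60 long, 26 to 38 above the underside. Origin: ring centre, underside. Half a turn about z makes no difference
- gasket: grey silicone gasket ring lying on the lamp's bead under the guard, 118 mm outside, 92 mm inside, 8 mm thick; pinch the 13 mm wide (up to 17 mm between some inner facets) ring wall from above. Origin: centre of the ring, on its underside
- failed_insert: burnt LED insert in the lamp's well, dark brown board and lens: aluminium disc 62 mm across and 30 mm high, in its middle a round upright lens 26 mm across from 30 to 54 mm height, to grip it by. Origin: centre of the underside
- white_insert: new LED insert, white board and white lens, same shape, size and origin as the burnt one; stands in the steel pan
- amber_insert: LED insert with amber lens, same shape, size and origin; stands beside the white one in the steel pan and stays there
- spares_pan: grey steel pan with the white and the amber insert, fixed, 150 mm (x) by 84 mm (y), walls 25 mm high, floor 2 mm; origin at the middle, on the bench
- reject_tray: blue plastic tray for the burnt insert, fixed, 85 mm (x) by 120 mm (y) outside, walls 2 mm thick and 28 mm high, floor 2 mm; origin at the middle, on the bench
- mat: blue-green rubber mat, fixed, 180 mm (x) by 250 mm (y), 3 mm thick; origin at its middle, on the bench. Room for guard and gasket side by side along y, the guard's ears along x

How it is judged:
On the way, in this order (a step that is already met when the one before it is completed fails the run):
1. the guard and the gasket both lie flat on the mat, let go (x of guard in the frame of mat between -0.09 and 0.09 m and y of guard in the frame of mat between -0.125 and 0.125 m and z of guard in the frame of mat between 0 and 0.007 m and angle between each of guard, gasket's own z axis and vertical below 0.12 rad and x of gasket in the frame of mat between -0.09 and 0.09 m and y of gasket in the frame of mat between -0.125 and 0.125 m and z of gasket in the frame of mat between 0 and 0.007 m and contact force between the fingers and guard below 0.1 N and contact force between the fingers and gasket below 0.1 N), for 0.2 s.
2. the burnt insert stands in the blue tray, let go, while the guard and gasket lie on the mat (x of failed_insert in the frame of reject_tray between -0.042 and 0.042 m and y of failed_insert in the frame of reject_tray between -0.06 and 0.06 m and z of failed_insert in the frame of reject_tray between 0 and 0.006 m and angle between each of failed_insert, guard, gasket's own z axis and vertical below 0.12 rad and contact force between the fingers and failed_insert below 0.1 N and x of guard in the frame of mat between -0.09 and 0.09 m and y of guard in the frame of mat between -0.125 and 0.125 m and z of guard in the frame of mat between 0 and 0.007 m and x of gasket in the frame of mat between -0.09 and 0.09 m and y of gasket in the frame of mat between -0.125 and 0.125 m and z of gasket in the frame of mat between 0 and 0.007 m), for 0.2 s.
3. the white insert is fully home in the lamp's well, let go, while the guard and gasket lie on the mat (horizontal distance between white_insert and lamp_body below 0.007 m and z of white_insert in the frame of lamp_body between 0.015 and 0.021 m and angle between white_insert's own z axis and vertical below 0.06 rad and contact force between the fingers and white_insert below 0.1 N and x of guard in the frame of mat between -0.09 and 0.09 m and y of guard in the frame of mat between -0.125 and 0.125 m and z of guard in the frame of mat between 0 and 0.007 m and angle between each of guard, gasket's own z axis and vertical below 0.12 rad and x of gasket in the frame of mat between -0.09 and 0.09 m and y of gasket in the frame of mat between -0.125 and 0.125 m and z of gasket in the frame of mat between 0 and 0.007 m), for 0.2 s.
At the end, for the whole second after the job is handed in: Burnt insert upright in the blue tray; white insert home in the well (7 mm of axis, 3 mm height); gasket flat on bead (8 mm), guard flat on it (8 mm, 3 mm height) with ears along the studs (0.12 rad, either way); amber insert upright in the pan; all released and at rest (x of failed_insert in the frame of reject_tray between -0.042 and 0.042 m and y of failed_insert in the frame of reject_tray between -0.06 and 0.06 m and z of failed_insert in the frame of reject_tray between 0 and 0.006 m and angle between each of failed_insert, amber_insert's own z axis and vertical below 0.12 rad and horizontal distance between white_insert and lamp_body below 0.007 m and z of white_insert in the frame of lamp_body between 0.015 and 0.021 m and angle between each of white_insert, gasket, guard's own z axis and vertical below 0.06 rad and horizontal distance between each of gasket, guard and lamp_body below 0.008 m and z of gasket in the frame of lamp_body between 0.047 and 0.053 m and z of guard in the frame of lamp_body between 0.055 and 0.061 m and angle between the y axis of guard and the y axis of lamp_body, either way round below 0.12 rad and x of amber_insert in the frame of spares_pan between -0.075 and 0.075 m and y of amber_insert in the frame of spares_pan between -0.042 and 0.042 m and z of amber_insert in the frame of spares_pan between 0 and 0.006 m and linear speed of each of guard, gasket, failed_insert, white_insert, amber_insert below 0.02 m/s and angular speed of each of guard, gasket, failed_insert, white_insert, amber_insert below 0.2 rad/s); the robot touches nothing.
It fails at once if the amber insert is shifted by more than 20 mm or tipped (distance of amber_insert from where it was at the start of the episode above 0.02 m or angle between amber_insert's own z axis and vertical above 0.35 rad).
It also fails if it takes over 144 s, if anything falls off the work surface, if the arm or the gripper's body presses on something with over 40 N, if the wrist force passes 120 N, or if a joint passes its speed limit or range.

## Working session

There is one attempt and no reset: what is moved stays moved. The work goes in short steps, Python scripts to look and compute and a tool call to move; the robot and the scene stay as the last step left them, time stands still between calls to the robot, and variables do not carry over. Pictures are saved under pics/ and viewed, at most 14 in all, crops included, and the job is handed in when it is done.

```bash
ls; mkdir -p pics; python3 - <<'E'
from workcell import manip
import cv2
print(manip.get_obs(), manip.grasp_offset)
for n in("scene","top"):
    f=manip.grab_frame(n); cv2.imwrite(f"pics/{n}0.png",f["image"][:,:,::-1]); print(n,f["mtx"].tolist(),f["world_from_camera"].round(4).tolist())
E
```

```text
pics
workcell.py
{'clock': 0.0, 'joints': array([ 1.10033205,  0.70707546, -0.02761314,  1.48498893,  0.02196284,
        0.9509188 , -0.07547936]), 'qd': array([-0.00269367,  0.00016203,  0.00072786,  0.00032449,  0.00177403,
        0.00136116, -0.00161514]), 'joint_torque': array([ 1.52077614e-04, -8.83195853e+01,  1.23412427e+00, -2.36163604e+01,
        1.68552651e-02,  6.55152515e-03, -5.65507867e-05]), 'tool_pos': array([ 0.23894991, -0.52270716,  0.23084568]), 'ee_rot': array([-3.14050301e+00,  7.92028913e-06,  4.28760306e-01]), 'ft_force': array([ 0.12006667,  0.30986977, -0.22467845]), 'ft_torque': array([-0.02205516,  0.07692607, -0.00412904]), 'finger_force': 0.0, 'finger_gap': 0.08524497619292964} 0.0187
scene [[392.34839345207564, 0.0, 320.7294208701576], [0.0, 392.34839345207564, 195.36923640310096], [0.0, 0.0, 1.0]] [[-0.8892, -0.2156, 0.4035, 0.0401], [-0.4574, 0.4033, -0.7925, 0.8511], [0.0081, -0.8893, -0.4573, 0.5232], [0.0, 0.0, 0.0, 1.0]]
top [[364.1967565054577, 0.0, 322.63788591555476], [0.0, 364.1967565054577, 198.21273219179196], [0.0, 0.0, 1.0]] [[0.0093, -0.992, 0.1262, 0.3603], [-0.9999, -0.0105, -0.0088, 0.0492], [0.01, -0.1261, -0.992, 0.9421], [0.0, 0.0, 0.0, 1.0]]
```

View pics/top0.png

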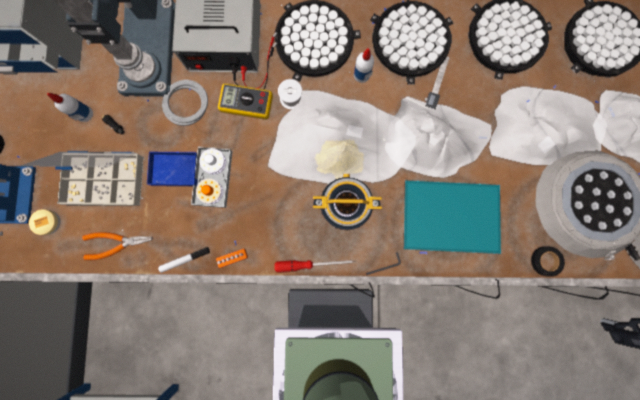

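View pics/scene0.png

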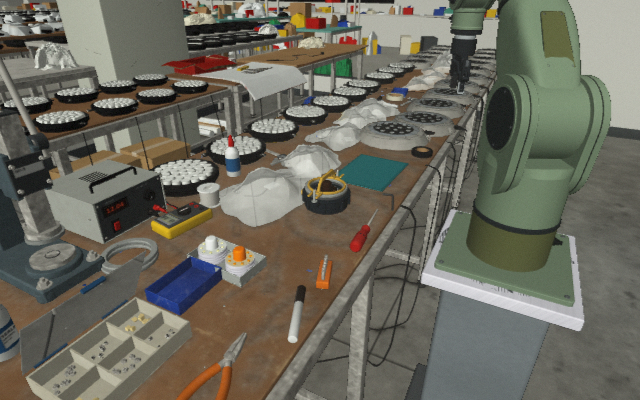

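The top view shows the lamp at (347,203), the mat at (452,216), the tray at (172,169), and the pan with white at (211,159) and amber at (207,189). I'll measure these with masks.

```bash
cat > h.py <<'E'
from workcell import manip
import cv2, numpy as np
def grab(n): return manip.grab_frame(n)
def ray(f,u,v,z):
    T=f["world_from_camera"]; d=T[:3,:3]@np.linalg.inv(f["mtx"])@[u,v,1]; o=T[:3,3]
    return (o+d*(z-o[2])/d[2])[:2]
def proj(f,p):
    T=f["world_from_camera"]; c=T[:3,:3].T@(np.array(p)-T[:3,3]); q=f["mtx"]@c; return q[:2]/q[2]
def mask(f,lo,hi,box):
    hsv=cv2.cvtColor(f["image"],cv2.COLOR_RGB2HSV); m=cv2.inRange(hsv,np.array(lo),np.array(hi))
    k=np.zeros_like(m); x0,y0,x1,y1=box; k[y0:y1,x0:x1]=m[y0:y1,x0:x1]; return k
def big(m): return max(cv2.findContours(m,cv2.RETR_EXTERNAL,cv2.CHAIN_APPROX_NONE)[0],key=cv2.contourArea)
def crop(f,box,s,name):
    x0,y0,x1,y1=box; cv2.imwrite("pics/"+name,cv2.resize(f["image"][y0:y1,x0:x1,::-1],None,fx=s,fy=s,interpolation=cv2.INTER_CUBIC))
def rect(f,m,z):
    c=big(m)[:,0,:]; w=np.array([ray(f,u,v,z) for u,v in c],np.float32); r=cv2.minAreaRect(w); return np.round(r[0],4),np.round(r[1],4),round(r[2],1),len(c)
E
python3 - <<'E'
from h import *
f=grab("top")
print("mat",rect(f,mask(f,(80,100,40),(98,255,255),(390,160,520,270)),.003))
print("tray",rect(f,mask(f,(105,120,30),(130,255,255),(140,140,200,200)),.028))
print("brass",rect(f,mask(f,(15,110,90),(32,255,255),(305,178,390,235)),.064))
print("amber",rect(f,mask(f,(8,160,120),(22,255,255),(190,175,225,205)),.056))
a=f["image"][140:215,140:235]; b=f["image"][165:240,300:395]
cv2.imwrite("pics/c1.png",cv2.resize(np.vstack([a,b])[:,:,::-1],None,fx=4,fy=4,interpolation=cv2.INTER_CUBIC))
E
```

```text
mat (array([ 0.4364, -0.2949]), array([0.2475, 0.1777]), 87.8, 321)
tray (array([0.5504, 0.4242]), array([0.083 , 0.1226]), 0.6, 154)
brass (array([ 0.4633, -0.0181]), array([0.1035, 0.1639]), 26.6, 208)
amber (array([0.4907, 0.3261]), array([0.0266, 0.0276]), 14.0, 32)
```

View pics/c1.png

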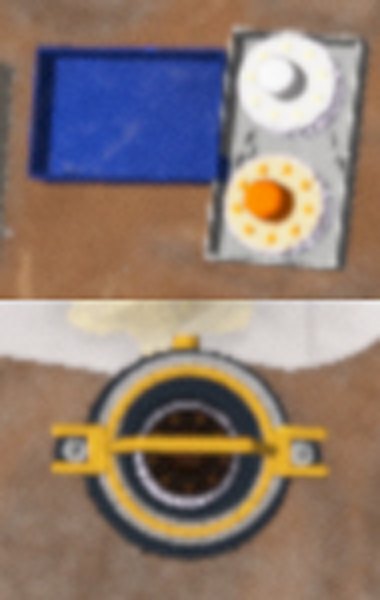

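```bash
cat >> h.py <<'E'
def go(x,y,z,yaw=None):
    o=manip.get_obs(); p=o["tool_pos"]; ps=o["ee_rot"][2]; d=np.array([x,y,z])-p
    c,s=np.cos(ps),np.sin(ps); dt=0 if yaw is None else (ps-yaw+np.pi/2)%np.pi-np.pi/2
    print("tool dx dy dz %.4f %.4f %.4f turn %.3f"%(d[0]*c+d[1]*s,d[0]*s-d[1]*c,-d[2],dt),"now",p.round(4),"yaw %.3f"%ps)
E
python3 - <<'E'
from h import *
f=grab("top"); s=grab("scene")
A=ray(f,318.75,202.5,.078);B=ray(f,375.5,203.25,.078);print("studs",A,B,(A+B)/2,np.linalg.norm(A-B))
print("ring",ray(f,347.6,202.9,.064))
print("bar",ray(f,300+110/4,165+36,.096),ray(f,300+276/4,165+36,.096))
print("gland",ray(f,346.2,175,.03))
# dark body outline
hsv=cv2.cvtColor(f["image"],cv2.COLOR_RGB2HSV)
m=mask(f,(0,0,0),(180,255,95),(318,176,378,235)); m|=mask(f,(15,110,90),(32,255,255),(318,176,378,235))
c=big(m)[:,0,:];c=c[(np.abs(c[:,1]-203)>12)&(c[:,1]>181)]
w=np.array([ray(f,u,v,.043) for u,v in c],np.float32);print("body",cv2.minEnclosingCircle(w),cv2.fitEllipse(w))
for n,(u,v) in dict(whiteboard=(212,160.75),amberboard=(209,190.75)).items():print(n,ray(f,u,v,.032))
print("whitelens",ray(f,140+278/4,140+77/4,.056))
print("pan",[ray(f,140+a/4,140+b/4,.025).round(4) for a,b in((234,30),(362,38),(342,268),(207,255))])
P=(.463,-.018)
crop(s,(280,160,380,230),4,"s1.png")
go(.463,-.018,.15,np.pi/2)
for q in((*P,.096),(P[0],P[1]-.07,.078),(P[0],P[1]+.07,.078)):print(proj(s,q),proj(f,q))
E
```

```text
studs [0.45983779 0.05075891] [ 0.45944712 -0.08494196] [ 0.45964246 -0.01709153] 0.13570144080867566
ring [ 0.46120249 -0.01927486]
bar [0.46151126 0.03029115] [ 0.46252889 -0.06694531]
gland [ 0.53659031 -0.01831424]
body ((0.4624221920967102, -0.016917210072278976), 0.06618685275316238) ((0.45831039547920227, -0.015535249374806881), (0.11837683618068695, 0.1293429583311081), 162.90867614746094)
whiteboard [0.56923026 0.32358383]
amberboard [0.49203052 0.32745233]
whitelens [0.56744551 0.32270607]
pan [array([0.6053, 0.362 ]), array([0.601 , 0.2796]), array([0.4521, 0.2861]), array([0.4594, 0.3714])]
tool dx dy dz 0.4136 -0.3660 0.0811 turn -1.142 now [ 0.239  -0.5228  0.2311] yaw 0.429
[327.44976682 172.38821916] [348.12253183 200.58304336]
[338.24885836 169.40822525] [376.76302523 201.78750928]
[315.2377221  188.53932878] [318.24456378 201.17967503]
```

View pics/s1.png

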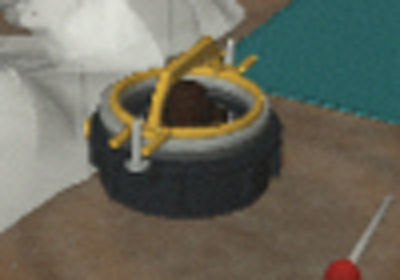

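The rows are not in the units I measure in: shifts go in shares of 62.5 mm and turns go in units of 0.05 rad. I convert before sending: -0.163 rad is -3.26.

shift_gripper --pt "0 0 0 -3.26 0.085" --pt "0 0 0 -3.26 0.085" --pt "0 0 0 -3.26 0.085" --pt "0 0 0 -3.26 0.085" --pt "0 0 0 -3.26 0.085" --pt "0 0 0 -3.26 0.085" --pt "0 0 0 -3.28 0.085" --pt "0 0 0 0 0.085" --clamp_n 40

```text
clock: 1.25
tool_pos: [0.2389, -0.5229, 0.2311]
ee_rot: [3.141, -0.001, 1.57]
ft_force: [-0.3, -0.6, 0.7]
finger_gap: 0.0849
finger_force: 0.0
```

```bash
python3 -c "
from h import *
go(.4615,-.018,.15,np.pi/2)"
```

```text
tool dx dy dz 0.5052 0.2221 0.0811 turn -0.001 now [ 0.2389 -0.5229  0.2311] yaw 1.570
```

Scaled: 0.055 m is 0.88, 0.05 m is 0.8.

shift_gripper --pt "0.8 0.352 0 0 0.04" --pt "0.8 0.352 0 0 0.04" --pt "0.8 0.352 0 0 0.04" --pt "0.8 0.352 0 0 0.04" --pt "0.8 0.352 0 0 0.04" --pt "0.8 0.352 0 0 0.04" --pt "0.8 0.352 0 0 0.04" --pt "0.8 0.352 0 0 0.04" --pt "0.8 0.352 0.32 0 0.04" --pt "0.88 0.384 0.32 0 0.04" --pt "0 0 0.32 0 0.04" --pt "0 0 0 0 0.04"

```text
clock: 2.75
tool_pos: [0.4603, -0.0184, 0.1708]
ee_rot: [-3.14, 0.0, 1.568]
ft_force: [0.3, -1.0, -0.1]
finger_gap: 0.0401
finger_force: 0.0
```

```bash
python3 -c "
from h import *
go(.4615,-.018,.078,np.pi/2)"
```

```text
tool dx dy dz 0.0004 0.0012 0.0928 turn -0.003 now [ 0.4603 -0.0184  0.1708] yaw 1.568
```

Scaled: 0.04 m is 0.64, 0.013 m is 0.208.

shift_gripper --pt "0 0.016 0.64 0 0.04" --pt "0 0 0.64 0 0.04" --pt "0 0 0.208 0 0.04" --pt "0 0 0 0 0.04" --pt "0 0 0 0 0.0" --pt "0 0 0 0 0.0" --pt "0 0 0 0 0.0" --pt "0 0 0 0 0" --pt "0 0 0 0 0" --clamp_n 40

```text
clock: 3.88
tool_pos: [0.462, -0.0187, 0.0793]
ee_rot: [3.141, 0.0, 1.57]
ft_force: [-1.0, -1.4, 9.0]
finger_gap: 0.0069
finger_force: 42.0
```

```bash
python3 - <<'E'
from h import *
f=grab("scene"); crop(f,(260,110,400,230),4,"s2.png")
E
```

```text
(no output)
```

View pics/s2.png

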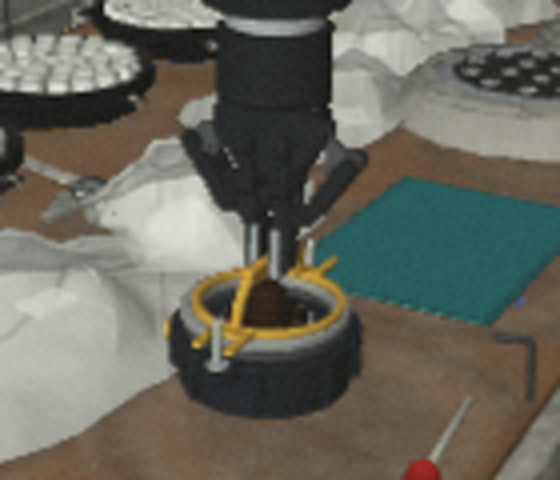

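Scaled: -0.04 m is -0.64, -0.03 m is -0.48.

shift_gripper --pt "0 0 -0.16 0 0" --pt "0 0 -0.32 0 0" --pt "0 0 -0.48 0 0" --pt "0 0 -0.48 0 0" --pt "-0.32 0 0 0 0" --pt "-0.64 0 0 0 0" --pt "-0.8 0 0 0 0" --pt "-0.8 0 0 0 0" --pt "-0.8 -0.16 0 0 0" --pt "-0.8 -0.16 0 0 0" --pt "-0.64 -0.08 0 0 0" --pt "-0.32 0 0 0 0"

```text
clock: 5.42
tool_pos: [0.4356, -0.3409, 0.1692]
ee_rot: [-3.141, 0.0, 1.568]
ft_force: [0.4, 0.3, -2.8]
finger_gap: 0.0071
finger_force: 40.4
```

shift_gripper --pt "0 0 0 3.2 0" --pt "0 0 0 3.2 0" --pt "0 0 0 3.2 0" --pt "0 0 0 3.2 0" --pt "0 0 0 3.2 0" --pt "0 0 0 3.2 0" --pt "0 0 0 3.2 0" --pt "0 0 0 3.2 0" --pt "0 0 0 3.2 0" --pt "0 0 0 3.2 0" --pt "0 0 0 0 0"

```text
clock: 6.8
tool_pos: [0.4369, -0.3382, 0.1691]
ee_rot: [-3.141, -0.0, -0.028]
ft_force: [0.0, 0.2, -1.9]
finger_gap: 0.007
finger_force: 40.4
```

```bash
python3 - <<'E'
from h import *
go(.434,-.358,.0243,0)
f=grab("top"); crop(f,(290,140,510,270),3,"t2.png")
E
```

```text
tool dx dy dz -0.0023 0.0199 0.1448 turn -0.028 now [ 0.4369 -0.3382  0.1691] yaw -0.028
```

View pics/t2.png

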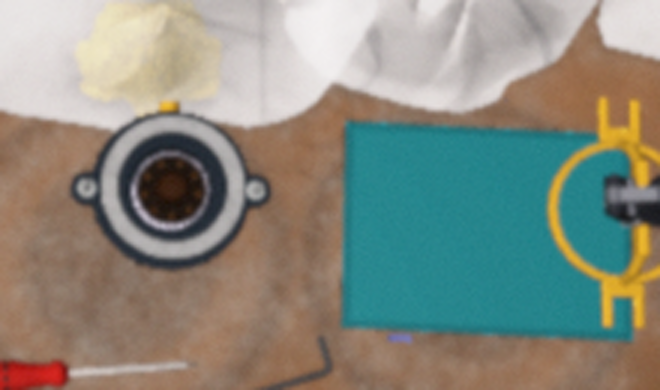

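shift_gripper --pt "-0.032 0.32 0 0 0" --pt "0 0 0.64 0 0" --pt "0 0 0.64 0 0" --pt "0 0 0.48 0 0" --pt "0 0 0.32 0 0" --pt "0 0 0.16 0 0" --pt "0 0 0.048 0 0" --pt "0 0 0 0 0" --pt "0 0 0 0 0"

```text
clock: 7.98
tool_pos: [0.4345, -0.3587, 0.0262]
ee_rot: [3.141, -0.001, -0.029]
ft_force: [0.2, 0.3, -2.4]
finger_gap: 0.0065
finger_force: 40.3
```

```bash
python3 - <<'E'
from h import *
go(.434,-.358,.0243,0)
f=grab("top"); 
m=mask(f,(15,110,90),(32,255,255),(440,140,540,290)); print("guard",rect(f,m,.006), cv2.boundingRect(big(m)))
m=mask(f,(0,0,110),(180,60,255),(318,175,376,235)); print("gasket",rect(f,m,.058)); 
c=big(m)[:,0,:]; w=np.array([ray(f,u,v,.058) for u,v in c],np.float32);print(cv2.minEnclosingCircle(w))
E
```

```text
tool dx dy dz -0.0005 -0.0007 0.0019 turn -0.029 now [ 0.4345 -0.3587  0.0262] yaw -0.029
guard (array([ 0.4366, -0.3606]), array([0.105 , 0.1554]), 58.5, 296) (458, 184, 39, 66)
gasket (array([ 0.4695, -0.0177]), array([0.1233, 0.1408]), 0.6, 224)
((0.48879536986351013, -0.017513228580355644), 0.08229054510593414)
```

shift_gripper --pt "0 0 0.024 0 0" --pt "0 0 0.016 0 0" --pt "0 0 0 0 0" --pt "0 0 0 0 0.02" --pt "0 0 0 0 0.04" --pt "0 0 0 0 0.04" --pt "0 0 -0.32 0 0.04" --pt "0 0 -0.8 0 0.04" --pt "0 0 -0.8 0 0.04" --pt "0 -0.8 0 0 0.04" --pt "0 -0.8 0 0 0.04" --pt "0 0 0 0 0.04"

```text
clock: 9.52
tool_pos: [0.4377, -0.2552, 0.1432]
ee_rot: [-3.14, 0.0, -0.025]
ft_force: [0.3, -1.3, 0.8]
finger_gap: 0.04
finger_force: 0.0
```

```bash
python3 - <<'E'
from h import *
f=grab("top"); 
m=mask(f,(15,110,90),(32,255,255),(440,140,540,290)); print("guard",rect(f,m,.006), cv2.boundingRect(big(m)))
m=mask(f,(0,0,110),(180,60,255),(318,175,376,235))
t=ray(f,347,203,.058);print(t)
cx=[]
for a in np.arange(0,360,10):
    pr=[]
    for r in np.arange(.035,.075,.0005):
        u,v=proj(f,(.4615+r*np.cos(np.radians(a)),-.018+r*np.sin(np.radians(a)),.058)); pr.append(cv2.getRectSubPix(cv2.cvtColor(f["image"],cv2.COLOR_RGB2GRAY),(1,1),(float(u),float(v)))[0,0])
    pr=np.array(pr,float); g=np.gradient(pr,3) if 0 else np.gradient(pr); cx.append((a,.035+.0005*np.argmax(g[:40]),.035+.0005*(30+np.argmin(g[30:]))))
c=np.array(cx)
for k in (1,2):
    A=np.c_[np.ones(36),np.cos(np.radians(c[:,0])),np.sin(np.radians(c[:,0]))]
    w=np.abs(c[:,k]-np.median(c[:,k]))<.004; s=np.linalg.lstsq(A[w],c[w,k],rcond=None)[0]; print(k,w.sum(),s.round(4))
crop(f,(290,140,510,270),3,"t3.png")
E
```

```text
guard (array([ 0.3916, -0.3452]), array([0.0982, 0.0694]), 71.4, 147) (458, 215, 37, 35)
[ 0.46163039 -0.01827514]
1 30 [ 0.0442  0.0034 -0.0004]
2 35 [ 0.0583  0.0028 -0.0002]
```

View pics/t3.png

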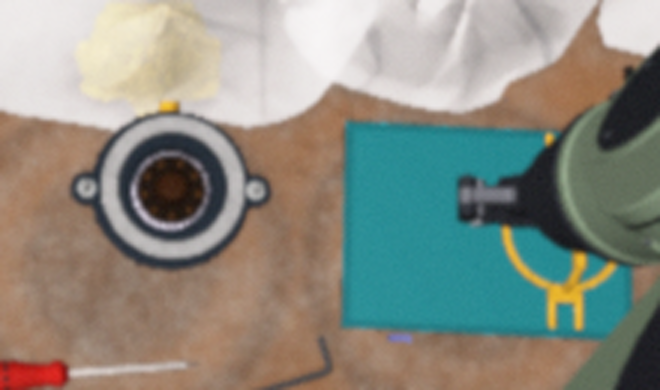

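Scaled: -0.178 rad is -3.56.

shift_gripper --pt "0 0 0 -3.56 0.024" --pt "0 0 0 -3.56 0.024" --pt "0 0 0 -3.56 0.024" --pt "0 0 0 -3.56 0.024" --pt "0 0 0 -3.56 0.024" --pt "0 0 0 -3.56 0.024" --pt "0 0 0 -3.56 0.024" --pt "0 0 0 -3.56 0.024" --pt "0 0 0 -3.44 0.024" --pt "0 0 0 0 0.024"

```text
clock: 10.82
tool_pos: [0.4368, -0.2596, 0.1428]
ee_rot: [-3.141, -0.0, 1.564]
ft_force: [0.4, 0.0, -0.1]
finger_gap: 0.0244
finger_force: 0.0
```

shift_gripper --pt "0.64 0.192 0 0 0.024" --pt "0.8 0.256 0 0 0.024" --pt "0.8 0.256 0 0 0.024" --pt "0.8 0.256 0 0 0.024" --pt "0.64 0.192 0 0 0.024" --pt "0.112 0.08 0 0 0.024" --pt "0 0 0.48 0 0.024" --pt "0 0 0.48 0 0.024" --pt "0 0 0 0 0.024" --pt "0 0 0 0 0.024"

```text
clock: 12.08
tool_pos: [0.5154, -0.0224, 0.084]
ee_rot: [3.141, 0.0, 1.565]
ft_force: [-0.5, 1.0, -0.4]
finger_gap: 0.024
finger_force: 0.0
```

```bash
python3 - <<'E'
from h import *
go(.5145,-.018,.050,np.pi/2)
E
```

```text
tool dx dy dz 0.0044 -0.0010 0.0340 turn -0.006 now [ 0.5154 -0.0224  0.084 ] yaw 1.565
```

shift_gripper --pt "0.072 -0.008 0.16 -0.12 0.024" --pt "0 0 0.16 0 0.024" --pt "0 0 0.128 0 0.024" --pt "0 0 0.096 0 0.024" --pt "0 0 0 0 0.024" --pt "0 0 0 0 0.005" --pt "0 0 0 0 0.005" --pt "0 0 0 0 0.005" --pt "0 0 0 0 0.005" --clamp_n 40

```text
clock: 13.2
tool_pos: [0.5147, -0.0174, 0.0491]
ee_rot: [3.141, -0.0, 1.573]
ft_force: [-0.2, -0.2, 1.0]
finger_gap: 0.0141
finger_force: 38.4
```

```bash
python3 - <<'E'
from h import *
f=grab("scene"); crop(f,(260,110,400,230),4,"s4.png")
E
```

```text
(no output)
```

View pics/s4.png

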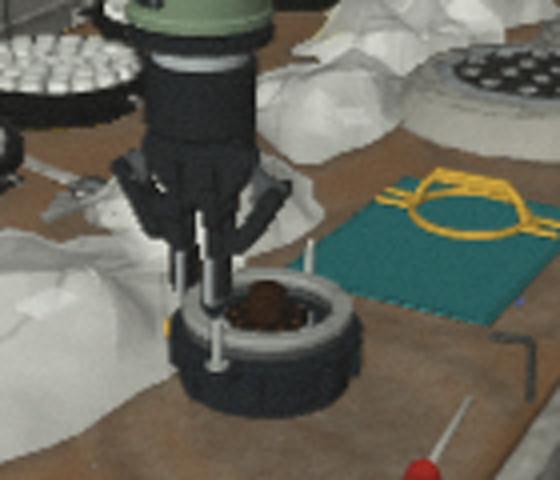

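Scaled: -0.05 m is -0.8, -0.003 m is -0.048.

shift_gripper --pt "0 0 -0.16 0 0.005" --pt "0 0 -0.32 0 0.005" --pt "0 0 -0.48 0 0.005" --pt "-0.48 -0.048 0 0 0.005" --pt "-0.64 -0.08 0 0 0.005" --pt "-0.8 -0.08 0 0 0.005" --pt "-0.8 -0.08 0 0 0.005" --pt "-0.56 -0.064 0 0 0.005" --pt "-0.208 -0.016 0 0 0.005" --pt "0 0 0 0 0.005" --pt "0 0 0 0 0.005"

```text
clock: 14.62
tool_pos: [0.4924, -0.2339, 0.1092]
ee_rot: [3.141, -0.001, 1.574]
ft_force: [-0.1, 0.5, 0.2]
finger_gap: 0.0144
finger_force: 38.4
```

```bash
python3 - <<'E'
from h import *
go(.4915,-.235,.006,np.pi/2)
f=grab("scene"); crop(f,(260,110,400,230),4,"s5.png")
E
```

```text
tool dx dy dz -0.0011 -0.0009 0.1032 turn 0.004 now [ 0.4924 -0.2339  0.1092] yaw 1.574
```

View pics/s5.png

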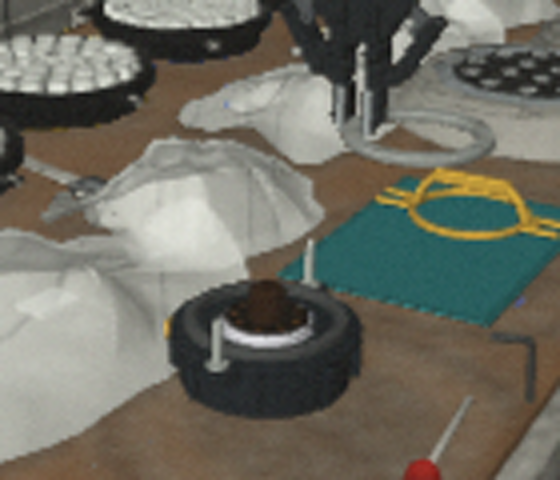

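Scaled: -0.03 m is -0.48, 0.03 m is 0.48.

shift_gripper --pt "-0.016 -0.016 0.64 0 0.005" --pt "0 0 0.48 0 0.005" --pt "0 0 0.32 0 0.005" --pt "0 0 0.128 0 0.005" --pt "0 0 0.064 0 0.005" --pt "0 0 0 0 0.005" --pt "0 0 0 0 0.018" --pt "0 0 0 0 0.022" --pt "0 0 0 0 0.022" --pt "0 0 -0.48 0 0.03" --pt "0 0 -0.8 0 0.03" --pt "0 0 -0.8 0 0.03"

```text
clock: 16.18
tool_pos: [0.4908, -0.2363, 0.1386]
ee_rot: [-3.141, -0.0, 1.573]
ft_force: [0.2, -0.6, 0.2]
finger_gap: 0.0299
finger_force: 0.0
```

shift_gripper --pt "0.8 -0.096 0 0 0.05" --pt "0.8 -0.096 0 0 0.05" --pt "0.8 -0.096 0 0 0.05" --pt "0.64 -0.096 0 0 0.05" --pt "0.48 -0.096 0 0 0.05" --pt "0 0 0 0 0.05"

```text
clock: 16.92
tool_pos: [0.4604, -0.0145, 0.1373]
ee_rot: [3.141, -0.001, 1.576]
ft_force: [0.1, -0.3, 0.4]
finger_gap: 0.0498
finger_force: 0.0
```

```bash
python3 - <<'E'
from h import *
f=grab("top"); crop(f,(290,130,540,290),3,"t6.png"); go(.462,-.018,.051,np.pi/2)
E
```

```text
tool dx dy dz -0.0020 0.0014 0.0862 turn 0.004 now [ 0.4606 -0.016   0.1372] yaw 1.574
```

View pics/t6.png

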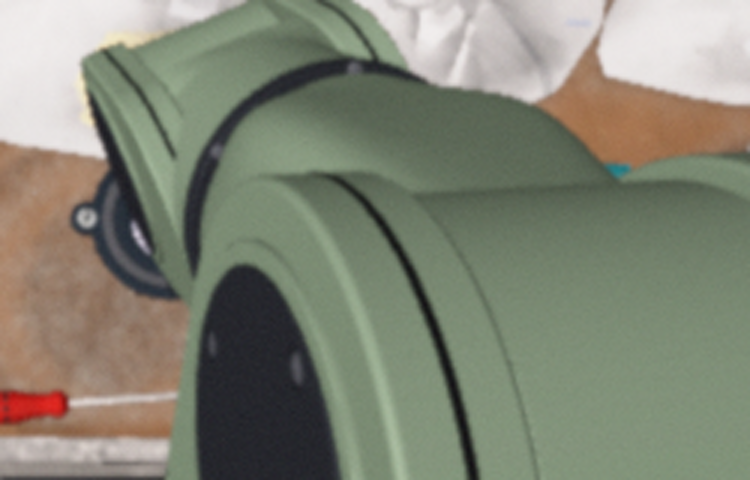

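Scaled: 0.04 m is 0.64, -0.03 m is -0.48.

shift_gripper --pt "-0.032 0.0224 0.64 0 0.05" --pt "0 0 0.48 0 0.05" --pt "0 0 0.192 0 0.05" --pt "0 0 0.032 0 0.05" --pt "0 0 0 0 0.05" --pt "0 0 0 0 0.015" --pt "0 0 0 0 0.015" --pt "0 0 0 0 0.015" --pt "0 0 0 0 0.015" --pt "0 0 -0.32 0 0.015" --pt "0 0 -0.48 0 0.015" --pt "0 0 0 0 0.015" --clamp_n 40

```text
clock: 18.48
tool_pos: [0.4627, -0.0186, 0.1047]
ee_rot: [3.139, -0.0, 1.572]
ft_force: [0.2, -0.4, -1.6]
finger_gap: 0.0242
finger_force: 40.0
```

```bash
python3 - <<'E'
from h import *
f=grab("scene"); crop(f,(260,110,400,230),4,"s7.png"); go(.55,.424,.2,np.pi/2)
E
```

```text
tool dx dy dz 0.4425 0.0884 -0.0964 turn 0.002 now [ 0.4623 -0.0186  0.1036] yaw 1.572
```

View pics/s7.png

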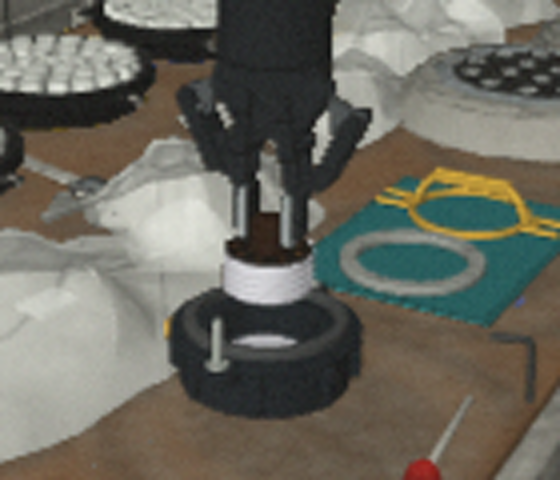

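Scaled: 0.05 m is 0.8, 0.018 m is 0.288.

shift_gripper --pt "0 0 -0.48 0 0.015" --pt "0.32 0.08 -0.48 0 0.015" --pt "0.8 0.16 0 0 0.015" --pt "0.8 0.16 0 0 0.015" --pt "0.88 0.16 0 0 0.015" --pt "0.88 0.176 0 0 0.015" --pt "0.88 0.176 0 0 0.015" --pt "0.88 0.176 0 0 0.015" --pt "0.8 0.16 0 0 0.015" --pt "0.64 0.128 0 0 0.015" --pt "0.288 0.032 0 0 0.015" --pt "0 0 0 0 0.015"

```text
clock: 20.02
tool_pos: [0.5483, 0.4307, 0.1612]
ee_rot: [-3.14, 0.001, 1.574]
ft_force: [-0.3, 0.2, -1.4]
finger_gap: 0.0241
finger_force: 40.0
```

```bash
python3 - <<'E'
from h import *
go(.55,.43,.0375,np.pi/2)
f=grab("top"); print("mat guard",rect(f,mask(f,(15,110,90),(32,255,255),(440,140,540,290)),.006))
m=mask(f,(0,0,70),(180,90,255),(395,175,465,258)); print("gasket",rect(f,m,.011))
crop(f,(130,120,500,270),2,"t8.png")
E
```

```text
tool dx dy dz -0.0007 0.0017 0.1237 turn 0.004 now [0.5483 0.4307 0.1612] yaw 1.574
mat guard (array([ 0.4368, -0.3603]), array([0.1053, 0.1553]), 58.4, 185)
gasket (array([ 0.4406, -0.2374]), array([0.1181, 0.1172]), 44.8, 129)
```

View pics/t8.png

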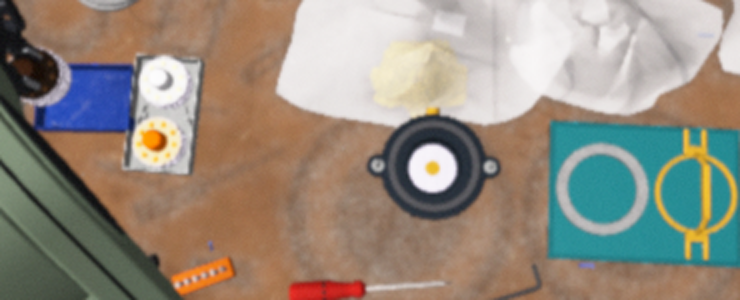

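shift_gripper --pt "-0.0112 0.0272 0.8 0 0.015" --pt "0 0 0.64 0 0.015" --pt "0 0 0.32 0 0.015" --pt "0 0 0.144 0 0.015" --pt "0 0 0.064 0 0.015" --pt "0 0 0 0 0.015" --pt "0 0 0 0 0.015"

```text
clock: 20.95
tool_pos: [0.5511, 0.4293, 0.041]
ee_rot: [3.141, -0.001, 1.573]
ft_force: [-0.3, -0.2, -1.1]
finger_gap: 0.0243
finger_force: 40.0
```

```bash
python3 - <<'E'
from h import *
go(.55,.43,.0375,np.pi/2)
print(manip.get_obs()["ft_force"])
E
```

```text
tool dx dy dz 0.0007 -0.0011 0.0035 turn 0.002 now [0.5511 0.4293 0.041 ] yaw 1.573
[-0.29660671 -0.19784688 -1.05465871]
```

Scaled: -0.06 m is -0.96, -0.05 m is -0.8.

shift_gripper --pt "0 0 0.032 0 0.015" --pt "0 0 0.016 0 0.015" --pt "0 0 0 0 0.015" --pt "0 0 0 0 0.03" --pt "0 0 0 0 0.05" --pt "0 0 0 0 0.05" --pt "0 0 -0.48 0 0.05" --pt "0 0 -0.8 0 0.05" --pt "0 0 -0.64 0 0.05" --pt "-0.64 0 0 0 0.05" --pt "-0.96 0.16 0 0 0.05" --pt "0 0 0 0 0.05"

```text
clock: 22.45
tool_pos: [0.5629, 0.3241, 0.1576]
ee_rot: [3.14, 0.002, 1.567]
ft_force: [0.7, 0.1, -0.5]
finger_gap: 0.0497
finger_force: 0.0
```

```bash
python3 - <<'E'
from h import *
f=grab("top"); crop(f,(140,120,240,220),5,"t9.png"); s=grab("scene"); crop(s,(130,210,280,320),4,"s9.png"); go(.566,.3225,.035,np.pi/2)
m=mask(s,(0,0,185),(180,40,255),(195,228,235,275)); print(cv2.boundingRect(big(m)))
E
```

```text
tool dx dy dz -0.0065 0.0049 0.1223 turn 0.001 now [0.5611 0.329  0.1573] yaw 1.572
(198, 236, 28, 28)
```

View pics/s9.png

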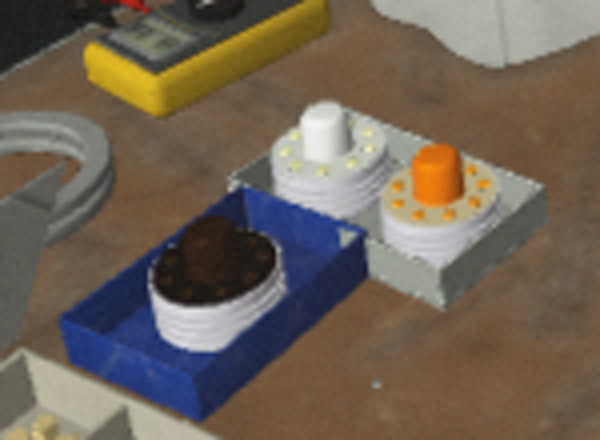

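```bash
python3 - <<'E'
from h import *
s=grab("scene"); f=grab("top")
print("scene white",ray(s,211.5,237,.056),"amber",ray(s,130+437/4,210+37.5,.056))
go(.5665,.3225,.035,np.pi/2)
E
```

```text
scene white [0.57002522 0.32609646] amber [0.49311531 0.32976713]
tool dx dy dz -0.0077 0.0059 0.1220 turn 0.003 now [0.5606 0.3302 0.157 ] yaw 1.574
```

Scaled: 0.0064 m is 0.1024, -0.0052 m is -0.0832.

shift_gripper --pt "-0.0832 0.1024 0.64 0 0.046" --pt "0 0 0.64 0 0.046" --pt "0 0 0.4 0 0.046" --pt "0 0 0.16 0 0.046" --pt "0 0 0.048 0 0.046" --pt "0 0 0 0 0.046" --pt "0 0 0 0 0.046"

```text
clock: 23.52
tool_pos: [0.5677, 0.3241, 0.04]
ee_rot: [3.141, -0.001, 1.573]
ft_force: [0.3, 0.2, 0.5]
finger_gap: 0.0458
finger_force: 0.0
```

```bash
python3 - <<'E'
from h import *
go(.567,.325,.037,np.pi/2)
E
```

```text
tool dx dy dz 0.0009 -0.0007 0.0030 turn 0.002 now [0.5677 0.3241 0.04  ] yaw 1.573
```

shift_gripper --pt "0 0 0.032 0 0.046" --pt "0 0 0 0 0.015" --pt "0 0 0 0 0.015" --pt "0 0 0 0 0.015" --pt "0 0 0 0 0.015" --pt "0 0 0 0 0.015" --clamp_n 40

```text
clock: 24.28
tool_pos: [0.5675, 0.3238, 0.0373]
ee_rot: [3.141, -0.0, 1.573]
ft_force: [0.1, -1.0, 5.3]
finger_gap: 0.0246
finger_force: 39.3
```

shift_gripper --pt "0 0 -0.16 0 0.015" --pt "0 0 -0.48 0 0.015" --pt "0 0 -0.64 0 0.015" --pt "0 0 -0.64 0 0.015" --pt "0 0 0 0 0.015" --pt "0 0 0 0 0.015"

```text
clock: 25.02
tool_pos: [0.5671, 0.3237, 0.1566]
ee_rot: [-3.141, 0.0, 1.573]
ft_force: [-0.1, 0.8, -1.7]
finger_gap: 0.0244
finger_force: 39.6
```

```bash
python3 - <<'E'
from h import *
go(.462,-.018,.10,np.pi/2)
s=grab("scene"); crop(s,(130,160,280,290),4,"s10.png")
E
```

```text
tool dx dy dz -0.3414 -0.1058 0.0566 turn 0.002 now [0.5671 0.3237 0.1566] yaw 1.573
```

View pics/s10.png

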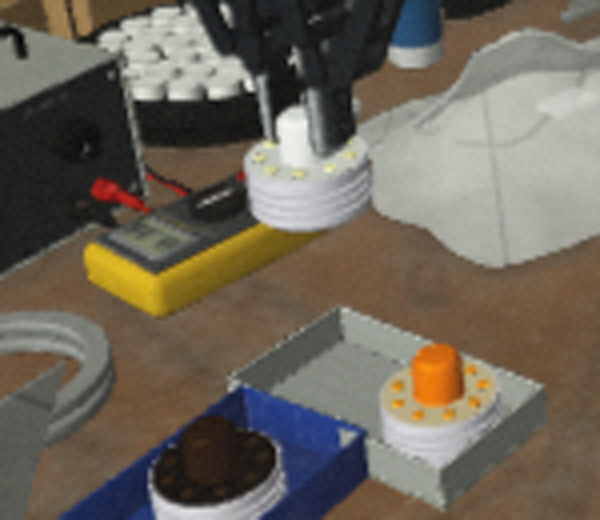

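```bash
python3 - <<'E'
from h import *
s=grab("scene"); f=grab("top"); p=manip.get_obs()["tool_pos"]; print(p)
for e in(-.004,0,.004):print(e,proj(s,(p[0],p[1]+e,p[2]-.02)),proj(f,(p[0],p[1]+e,p[2]-.0053)))
m=mask(s,(0,0,150),(180,45,255),(185,185,230,220)); r=cv2.boundingRect(big(m)); print(r, r[0]+(r[2]-1)/2)
crop(f,(150,90,270,190),5,"t10.png")
E
```

```text
[0.56705043 0.32363279 0.1560748 ]
-0.004 [210.12105235 203.26979866] [198.15411719 149.5281636 ]
0 [208.79801129 204.08455647] [196.34736508 149.50720861]
0.004 [207.46454344 204.90573534] [194.54045609 149.4862518 ]
(191, 185, 39, 33) 210.0
```

View pics/t10.png

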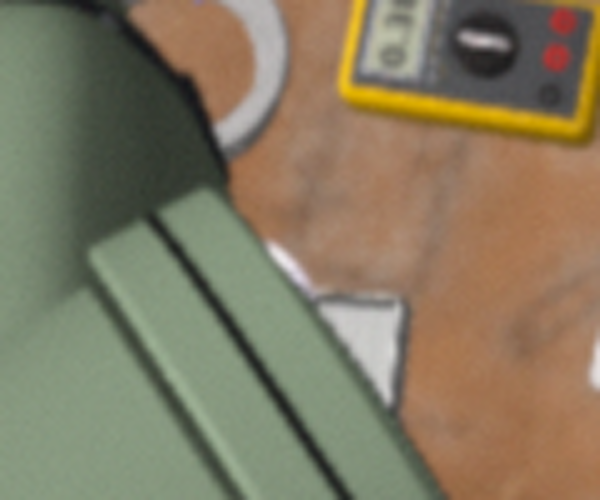

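shift_gripper --pt "-0.48 -0.16 0 0 0.015" --pt "-0.64 -0.208 0 0 0.015" --pt "-0.8 -0.24 0 0 0.015" --pt "-0.8 -0.24 0 0 0.015" --pt "-0.8 -0.24 0 0 0.015" --pt "-0.8 -0.24 0 0 0.015" --pt "-0.64 -0.208 0 0 0.015" --pt "-0.4 -0.144 0 0 0.015" --pt "-0.112 0 0 0 0.015" --pt "0 0 0 0 0.015" --pt "0 0 0 0 0.015"

```text
clock: 26.55
tool_pos: [0.4633, -0.0173, 0.1569]
ee_rot: [-3.142, -0.001, 1.574]
ft_force: [-0.4, 0.5, -1.0]
finger_gap: 0.0243
finger_force: 39.7
```

```bash
python3 - <<'E'
from h import *
go(.462,-.0185,.09,np.pi/2)
E
```

```text
tool dx dy dz -0.0012 -0.0013 0.0669 turn 0.003 now [ 0.4633 -0.0173  0.1569] yaw 1.574
```

Scaled: 0.03 m is 0.48, 0.025 m is 0.4.

shift_gripper --pt "-0.0192 -0.0208 0.48 0 0.015" --pt "0 0 0.4 0 0.015" --pt "0 0 0.192 0 0.015" --pt "0 0 0 0 0.015" --pt "0 0 0 0 0.015"

```text
clock: 27.18
tool_pos: [0.4621, -0.0194, 0.0907]
ee_rot: [3.141, -0.0, 1.573]
ft_force: [-0.6, -0.2, -1.5]
finger_gap: 0.024
finger_force: 39.7
```

```bash
python3 - <<'E'
from h import *
go(.462,-.0185,.0533,np.pi/2)
s=grab("scene"); crop(s,(270,120,390,230),5,"s11.png")
E
```

```text
tool dx dy dz 0.0009 -0.0001 0.0374 turn 0.002 now [ 0.4621 -0.0194  0.0907] yaw 1.573
```

View pics/s11.png

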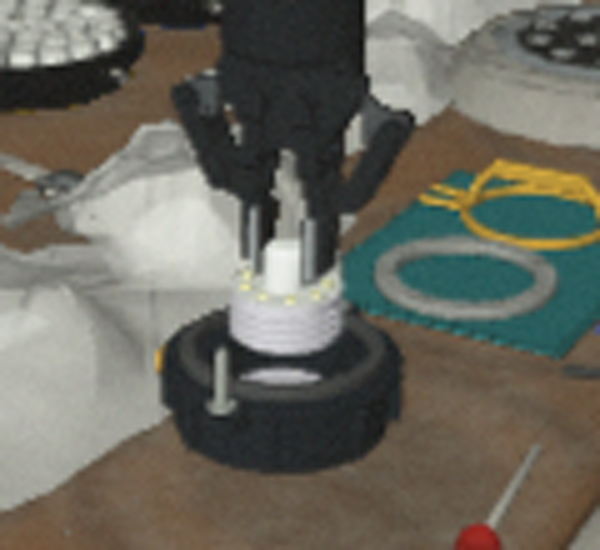

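That makes 16 pictures viewed, two more than the allowed 14. I'll view no more and rely on numbers only.

shift_gripper --pt "0.008 0 0.192 0 0.015" --pt "0 0 0.16 0 0.015" --pt "0 0 0.128 0 0.015" --pt "0 0 0.064 0 0.015" --pt "0 0 0 0 0.015" --pt "0 0 0 0 0.015"

```text
clock: 27.98
tool_pos: [0.4619, -0.0191, 0.0562]
ee_rot: [3.141, -0.0, 1.573]
ft_force: [0.1, 0.3, -0.7]
finger_gap: 0.024
finger_force: 39.7
```

```bash
python3 - <<'E'
from h import *
go(.462,-.0185,.0533,np.pi/2)
E
```

```text
tool dx dy dz 0.0006 0.0001 0.0029 turn 0.002 now [ 0.4619 -0.0191  0.0562] yaw 1.573
```

The rows are not in the units I measure in: shifts go in shares of 62.5 mm and turns go in units of 0.05 rad. I convert before sending: 0.002 m is 0.032, 0.001 m is 0.016.

shift_gripper --pt "0 0 0.032 0 0.015" --pt "0 0 0.016 0 0.015" --pt "0 0 0 0 0.015"

```text
clock: 28.35
tool_pos: [0.4619, -0.0191, 0.0532]
ee_rot: [3.141, -0.0, 1.573]
ft_force: [-0.1, -0.4, 3.2]
finger_gap: 0.0244
finger_force: 40.3
```

shift_gripper --pt "0 0 0 0 0.03" --pt "0 0 0 0 0.046" --pt "0 0 0 0 0.046" --pt "0 0 -0.48 0 0.046" --pt "0 0 -0.8 0 0.046" --pt "0 0 -0.32 0 0.046" --pt "-0.8 0 0 0 0.024" --pt "-0.96 0.16 0 0 0.024" --pt "-0.96 0.16 0 0 0.024" --pt "-0.64 0.16 0 0 0.024" --pt "0 0 0 0 0.024"

```text
clock: 29.72
tool_pos: [0.4918, -0.232, 0.1525]
ee_rot: [-3.141, 0.001, 1.568]
ft_force: [-0.6, 1.4, -0.4]
finger_gap: 0.0238
finger_force: 0.0
```

```bash
python3 - <<'E'
from h import *
s=grab("scene"); m=mask(s,(0,0,150),(180,50,255),(310,160,348,192)); 
ms=sorted(cv2.findContours(m,cv2.RETR_EXTERNAL,cv2.CHAIN_APPROX_NONE)[0],key=cv2.contourArea)[-3:]
print([cv2.boundingRect(c) for c in ms])
for z in(.072,.048):print(z,proj(s,(.462,-.018,z)),proj(s,(.462,-.018,z+.005)))
go(.491,-.235,.006,np.pi/2)
E
```

```text
[(336, 170, 2, 11), (316, 180, 22, 12), (310, 160, 28, 23)]
0.072 [327.63876867 180.55621739] [327.66862049 178.88322173]
0.048 [327.49724545 188.48765176] [327.52649093 186.84863699]
tool dx dy dz -0.0051 -0.0009 0.1467 turn 0.000 now [ 0.4919 -0.2299  0.1527] yaw 1.571
```

Scaled: 0.05 m is 0.8, 0.03 m is 0.48.

shift_gripper --pt "-0.088 -0.016 0.8 0 0.024" --pt "0 0 0.8 0 0.024" --pt "0 0 0.48 0 0.024" --pt "0 0 0.16 0 0.024" --pt "0 0 0.08 0 0.024" --pt "0 0 0 0 0.024" --pt "0 0 0 0 0.024"

```text
clock: 30.65
tool_pos: [0.4916, -0.2346, 0.0089]
ee_rot: [3.14, 0.0, 1.573]
ft_force: [1.0, 0.9, 0.6]
finger_gap: 0.024
finger_force: 0.0
```

```bash
python3 - <<'E'
from h import *
go(.491,-.2363,.006,np.pi/2)
E
```

```text
tool dx dy dz -0.0017 -0.0006 0.0029 turn 0.002 now [ 0.4916 -0.2346  0.0089] yaw 1.573
```

shift_gripper --pt "-0.0272 0 0.048 0 0.024" --pt "0 0 0 0 0.024" --pt "0 0 0 0 0.005" --pt "0 0 0 0 0.005" --pt "0 0 0 0 0.005" --pt "0 0 0 0 0.005" --clamp_n 40

```text
clock: 31.4
tool_pos: [0.4913, -0.2363, 0.0052]
ee_rot: [3.141, 0.0, 1.573]
ft_force: [-0.9, 0.4, 5.6]
finger_gap: 0.0137
finger_force: 38.4
```

```bash
python3 - <<'E'
from h import *
go(.491,-.2363,.006,np.pi/2)
E
```

```text
tool dx dy dz -0.0000 -0.0003 -0.0008 turn 0.002 now [ 0.4913 -0.2363  0.0052] yaw 1.573
```

shift_gripper --pt "0 0 -0.32 0 0.005" --pt "0 0 -0.64 0 0.005" --pt "0 0 -0.8 0 0.005" --pt "0.48 0.048 0 0 0.005" --pt "0.64 0.064 0 0 0.005" --pt "0.8 0.08 0 0 0.005" --pt "0.8 0.08 0 0 0.005" --pt "0.48 0.064 0 0 0.005" --pt "0.288 0.048 0 0 0.005" --pt "0 0 0 0 0.005" --pt "0 0 0 0 0.005"

```text
clock: 32.78
tool_pos: [0.5146, -0.0191, 0.1149]
ee_rot: [-3.141, 0.0, 1.572]
ft_force: [-0.9, -0.5, -1.0]
finger_gap: 0.0135
finger_force: 38.4
```

```bash
python3 - <<'E'
from h import *
go(.5147,-.0177,.0535,np.pi/2)
E
```

```text
tool dx dy dz 0.0014 0.0001 0.0614 turn 0.001 now [ 0.5146 -0.0191  0.1149] yaw 1.572
```

shift_gripper --pt "0.0192 0 0.48 0 0.005" --pt "0 0 0.32 0 0.005" --pt "0 0 0.128 0 0.005" --pt "0 0 0.032 0 0.005" --pt "0 0 0 0 0.005" --pt "0 0 0 0 0.005"

```text
clock: 33.52
tool_pos: [0.515, -0.017, 0.0556]
ee_rot: [3.141, -0.0, 1.573]
ft_force: [-0.2, -0.6, -1.0]
finger_gap: 0.0137
finger_force: 38.4
```

```bash
python3 - <<'E'
from h import *
go(.5147,-.0177,.0522,np.pi/2)
E
```

```text
tool dx dy dz -0.0007 -0.0003 0.0034 turn 0.002 now [ 0.515  -0.017   0.0556] yaw 1.573
```

Scaled: 0.002 m is 0.032, 0.0013 m is 0.0208.

shift_gripper --pt "-0.008 0 0.032 0 0.005" --pt "0 0 0.0208 0 0.005" --pt "0 0 0 0 0.005"

```text
clock: 33.9
tool_pos: [0.5149, -0.0175, 0.0518]
ee_rot: [3.141, 0.0, 1.573]
ft_force: [-0.1, -0.5, 2.4]
finger_gap: 0.0136
finger_force: 38.8
```

shift_gripper --pt "0 0 0 0 0.018" --pt "0 0 0 0 0.022" --pt "0 0 0 0 0.022" --pt "0 0 -0.48 0 0.024" --pt "0 0 -0.8 0 0.024" --pt "0 0 -0.64 0 0.024" --pt "-0.96 -0.16 0 0 0.04" --pt "-0.96 -0.16 0 0 0.04" --pt "-0.96 -0.16 0 0 0.04" --pt "-0.96 -0.16 0 0 0.04" --pt "-0.64 -0.16 0 0 0.04" --pt "0 0 0 0 0.04"

```text
clock: 35.4
tool_pos: [0.4638, -0.3005, 0.1713]
ee_rot: [-3.141, 0.001, 1.568]
ft_force: [0.6, 1.5, 0.1]
finger_gap: 0.04
finger_force: 0.0
```

```bash
python3 - <<'E'
from h import *
s=grab("scene")
m=mask(s,(0,0,110),(180,60,255),(298,165,356,212)); c=max(cv2.findContours(m,cv2.RETR_LIST,cv2.CHAIN_APPROX_NONE)[0],key=cv2.contourArea)
print("gasket scene bbox",cv2.boundingRect(c))
for a in (0,45,90,135,180,225,270,315):print(a,proj(s,(.462+.059*np.cos(np.radians(a)),-.018+.059*np.sin(np.radians(a)),.058)).round(1),end=";")
go(.4345,-.3587,.0243,0)
E
```

```text
gasket scene bbox (298, 165, 50, 41)
0 [308.6 180.9];45 [306.8 188. ];90 [317.5 193.8];135 [334.8 194.6];180 [347.4 189.7];225 [347.7 182.5];270 [336.7 177.3];315 [321.  176.6];tool dx dy dz -0.0604 -0.0303 0.1472 turn 1.571 now [ 0.4648 -0.2983  0.1715] yaw 1.571
```

Scaled: -0.06 m is -0.96, -0.03 m is -0.48, 0.16 rad is 3.2.

shift_gripper --pt "-0.96 -0.48 0 3.2 0.04" --pt "0 0 0 3.2 0.04" --pt "0 0 0 3.2 0.04" --pt "0 0 0 3.2 0.04" --pt "0 0 0 3.2 0.04" --pt "0 0 0 3.2 0.04" --pt "0 0 0 3.2 0.04" --pt "0 0 0 3.2 0.04" --pt "0 0 0 3.2 0.04" --pt "0 0 0 3.2 0.04" --pt "0 0 0 0 0.04"

```text
clock: 36.83
tool_pos: [0.4382, -0.3522, 0.1717]
ee_rot: [-3.141, 0.0, -0.025]
ft_force: [0.0, 0.3, -1.2]
finger_gap: 0.0398
finger_force: 0.0
```

```bash
python3 - <<'E'
from h import *
go(.4345,-.3587,.0243,-.029)
f=grab("top"); g=cv2.cvtColor(f["image"],cv2.COLOR_RGB2GRAY); cx=[]
for a in np.arange(0,360,10):
    t=np.radians(a); pr=np.array([cv2.getRectSubPix(g,(1,1),tuple(map(float,proj(f,(.4615+r*np.cos(t),-.018+r*np.sin(t),.058)))))[0,0] for r in np.arange(.035,.075,.0005)],float)
    d=np.gradient(pr); cx.append((t,.035+.0005*np.argmax(d[:40]),.035+.0005*(30+np.argmin(d[30:]))))
c=np.array(cx)
for k in(1,2):
    A=np.c_[np.ones(36),np.cos(c[:,0]),np.sin(c[:,0])]; w=np.abs(c[:,k]-np.median(c[:,k]))<.004; print(k,w.sum(),np.linalg.lstsq(A[w],c[w,k],rcond=None)[0].round(4))
E
```

```text
tool dx dy dz -0.0036 0.0066 0.1474 turn 0.004 now [ 0.4382 -0.3522  0.1717] yaw -0.025
1 34 [ 0.0443  0.0027 -0.0013]
2 35 [ 0.0583  0.0025 -0.0014]
```

Scaled: 0.05 m is 0.8, 0.03 m is 0.48, 0.004 rad is 0.08.

shift_gripper --pt "-0.0576 0.1056 0.8 0.08 0.04" --pt "0 0 0.8 0 0.04" --pt "0 0 0.48 0 0.04" --pt "0 0 0.192 0 0.04" --pt "0 0 0.064 0 0.04" --pt "0 0 0.032 0 0.04" --pt "0 0 0 0 0.04" --pt "0 0 0 0 0" --pt "0 0 0 0 0" --pt "0 0 0 0 0" --pt "0 0 0 0 0" --pt "0 0 0 0 0" --clamp_n 40

```text
clock: 38.38
tool_pos: [0.4339, -0.3602, 0.024]
ee_rot: [3.141, -0.0, -0.031]
ft_force: [0.0, -0.8, 6.0]
finger_gap: 0.0074
finger_force: 41.6
```

```bash
python3 - <<'E'
from h import *
go(.4345,-.3587,.0243,-.029)
E
```

```text
tool dx dy dz 0.0006 -0.0015 -0.0003 turn -0.002 now [ 0.4339 -0.3602  0.024 ] yaw -0.031
```

shift_gripper --pt "0 0 -0.32 0 0" --pt "0 0 -0.8 0 0" --pt "0 0 -0.8 0 0" --pt "0 -0.8 0 0 0" --pt "0 -0.8 0 0 0" --pt "0 0 0 0 0"

```text
clock: 39.12
tool_pos: [0.4373, -0.2566, 0.1439]
ee_rot: [-3.14, 0.0, -0.027]
ft_force: [0.1, -0.0, -2.2]
finger_gap: 0.0067
finger_force: 40.6
```

shift_gripper --pt "0 0 0 -3.2 0" --pt "0 0 0 -3.2 0" --pt "0 0 0 -3.2 0" --pt "0 0 0 -3.2 0" --pt "0 0 0 -3.2 0" --pt "0 0 0 -3.2 0" --pt "0 0 0 -3.2 0" --pt "0 0 0 -3.2 0" --pt "0 0 0 -3.2 0" --pt "0 0 0 -3.2 0" --pt "0 0 0 0 0"

```text
clock: 40.5
tool_pos: [0.4365, -0.2607, 0.1435]
ee_rot: [-3.141, -0.0, 1.567]
ft_force: [-0.3, -0.4, -2.5]
finger_gap: 0.007
finger_force: 40.6
```

shift_gripper --pt "0.48 0.048 0 0 0" --pt "0.64 0.08 0 0 0" --pt "0.8 0.08 0 0 0" --pt "0.8 0.08 0 0 0" --pt "0.64 0.064 0 0 0" --pt "0.4 0.032 0 0 0" --pt "0.08 0 0 0 0" --pt "0 0 0 0 0" --pt "0 0 0 0 0"

```text
clock: 41.62
tool_pos: [0.4613, -0.0211, 0.1437]
ee_rot: [-3.141, 0.0, 1.566]
ft_force: [0.7, -0.6, -2.0]
finger_gap: 0.0072
finger_force: 40.6
```

```bash
python3 - <<'E'
from h import *
go(.462,-.0193,.079,np.pi/2)
E
```

```text
tool dx dy dz 0.0018 0.0007 0.0647 turn -0.005 now [ 0.4613 -0.0211  0.1437] yaw 1.566
```

Scaled: 0.03 m is 0.48, 0.02 m is 0.32, -0.005 rad is -0.1.

shift_gripper --pt "0.0288 0.008 0.48 -0.1 0" --pt "0 0 0.32 0 0" --pt "0 0 0 0 0" --pt "0 0 0 0 0"

```text
clock: 42.12
tool_pos: [0.4621, -0.0187, 0.0944]
ee_rot: [3.141, 0.0, 1.573]
ft_force: [0.6, 0.0, -2.0]
finger_gap: 0.0071
finger_force: 40.5
```

```bash
python3 - <<'E'
from h import *
go(.462,-.0193,.0795,np.pi/2)
f=grab("top");m=mask(f,(15,110,90),(32,255,255),(300,170,400,240));print(cv2.boundingRect(big(m)),rect(f,m,.076), proj(f,(.462,.066,.076)),proj(f,(.462,-.102,.076)))
E
```

```text
tool dx dy dz -0.0006 -0.0001 0.0149 turn 0.002 now [ 0.4621 -0.0187  0.0944] yaw 1.573
(312, 191, 35, 33) (array([0.4412, 0.0319]), array([0.096 , 0.0561]), 28.3, 129) [312.39322914 201.63233846] [382.46600014 202.35932105]
```

Scaled: 0.008 m is 0.128, 0.004 m is 0.064.

shift_gripper --pt "0 0 0.128 0 0" --pt "0 0 0.064 0 0" --pt "0 0 0.048 0 0" --pt "0 0 0.032 0 0" --pt "0 0 0 0 0" --pt "0 0 0 0 0"

```text
clock: 42.92
tool_pos: [0.462, -0.0183, 0.0778]
ee_rot: [3.14, 0.0, 1.574]
ft_force: [-5.3, 0.3, 31.5]
finger_gap: 0.0067
finger_force: 45.2
```

```bash
python3 - <<'E'
from h import *
go(.462,-.0193,.0793,np.pi/2)
E
```

```text
tool dx dy dz -0.0010 0.0000 -0.0015 turn 0.003 now [ 0.462  -0.0183  0.0778] yaw 1.574
```

shift_gripper --pt "0 0 -0.024 0 0" --pt "0 0 0 0 0" --pt "0 0 0 0 0.02" --pt "0 0 0 0 0.04" --pt "0 0 0 0 0.04" --pt "0 0 -0.32 0 0.04" --pt "0 0 -0.8 0 0.04" --pt "0 0 -0.96 0 0.04" --pt "-0.96 0 0 0 0.04" --pt "-0.96 0 0 0 0.04" --pt "-0.96 0 0 0 0.04" --pt "-0.96 0 0 0 0.04"

```text
clock: 44.42
tool_pos: [0.4622, -0.2604, 0.2083]
ee_rot: [3.141, -0.0, 1.574]
ft_force: [0.4, -0.4, -0.3]
finger_gap: 0.04
finger_force: 0.0
```

shift_gripper --pt "-0.96 -0.32 0 2 0.04" --pt "-0.96 -0.32 0 2 0.04" --pt "-0.64 -0.32 0 2 0.04" --pt "0 0 0 0 0.04" --pt "0 0 0 0 0.04" --pt "0 0 0 0 0.04"

```text
clock: 45.18
tool_pos: [0.3909, -0.4091, 0.2083]
ee_rot: [3.141, -0.0, 1.276]
ft_force: [-0.4, 0.1, 0.3]
finger_gap: 0.0399
finger_force: 0.0
```

```bash
python3 - <<'E'
from h import *
f=grab("top");s=grab("scene")
m=mask(f,(15,110,90),(32,255,255),(300,178,400,240));print(cv2.boundingRect(big(m)),cv2.minAreaRect(big(m)))
h=big(m)[:,0,:];w=np.array([ray(f,u,v,.064) for u,v in h]);print("guard y mid",(w[:,1].max()+w[:,1].min())/2)
for sd in(1,-1):
    e=w[np.abs(w[:,1]-(-.018+sd*.073))<.011]; print("ear",sd,e[:,0].min(),e[:,0].max(),e.mean(0))
ms=mask(s,(15,110,90),(32,255,255),(290,155,360,215));print("scene brass bbox",cv2.boundingRect(big(ms)))
pts=[(.462+dx,-.018+dy,z) for dx,dy,z in[(.015,.084,.061),(-.015,.084,.061),(.015,-.084,.061),(-.015,-.084,.061),(0,0,.096),(0,.03,.096),(0,-.03,.096),(.053,0,.061),(-.053,0,.061)]]
print([proj(s,p).round(1).tolist() for p in pts]); print([proj(f,p).round(1).tolist() for p in pts])
print("amber",rect(f,mask(f,(8,160,120),(22,255,255),(190,175,225,205)),.056))
ring=[proj(f,(.462+.053*np.cos(a),-.018+.053*np.sin(a),.064)) for a in np.linspace(0,6.28,60)];ring=np.array(ring);print("pred ring v",ring[:,1].min(),ring[:,1].max())
E
```

```text
(312, 182, 71, 43) ((346.9058837890625, 202.80455017089844), (42.547298431396484, 67.40827178955078), 64.29004669189453)
guard y mid -0.017858036231830646
ear 1 0.44546752375523857 0.47741975807519554 [0.46136062 0.0550289 ]
ear -1 0.4445226815716112 0.4789441401848688 [ 0.46115277 -0.09127846]
scene brass bbox (308, 169, 38, 30)
[[307.9, 195.4], [318.2, 198.0], [335.8, 172.2], [345.2, 174.2], [327.8, 172.5], [322.7, 176.5], [332.6, 168.6], [310.5, 180.3], [345.3, 188.3]]
[[312.6, 196.2], [312.4, 208.5], [381.3, 197.0], [381.5, 209.2], [348.1, 201.0], [335.3, 200.9], [360.9, 201.1], [347.0, 181.3], [347.0, 224.5]]
amber (array([0.4907, 0.3261]), array([0.0266, 0.0276]), 14.0, 32)
pred ring v 181.04961741637283 224.39668361383397
```

```bash
python3 -c "
from workcell import manip
print(manip.hand_in())"
```

```text
the job is handed in; nothing more can be done
None
```

The lamp is refitted and the job handed in at about 45 s, but I viewed 16 pictures instead of the allowed 14. The white insert, gasket and guard measured in place, the burnt insert is in the blue tray, and the amber one was not moved; the hand-in returned no verdict.

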